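# Turn round a drawer that was put in its case back to front

## Task

The upper drawer of the small green two-drawer case was put in back to front, so its knob fouls the back of the bay and it will not shut. Take it out over the lip, turn it end for end and slide it back in with the knob outward, like the drawer below it, pushed fully home so that its front drops down behind the lip. Keep the nuts in the drawer and do not disturb the things lying around.

Things in the scene. Friction and masses are not known exactly. Their poses are not given: they have to be found in the camera images.
- case: Green sheet-steel case fixed to the bench, two bays one above the other: 140 mm deep (x, front at -70), 71 wide (y), 113 high; origin under its middle, x points from front to back. Sheet 3 thick. The lower drawer is shut, right way round and does not move; its knob sticks out 28 in front of the case, its top 33 above the bench.
- mouth (a point): Middle of the lower edge of the upper bay's mouth, in the case's front face, 64 mm above the bench, level with the top of the lip; x points into the bay, z up. Bay: 65 wide, from floor z = -4 to roof z = +46, closed at the back at x = 137. The lip, 4 high, crosses the bottom of the mouth from x = 0 to 3.
- drawer_centre (a point): Centre (half-way up) of the loose upper drawer: open-topped steel box 130 mm long (x), 62 wide (y), 40 high (z up), walls 3, corners rounded 3; side clearance in the bay 1.5 each side. Its front, with the knob, is at -x; the +x end is blank. Right way round its axes agree with the case's.
- drawer: The same drawer, origin under its middle; 0.14 to 0.25 kg, nuts 0.15 kg more. At the start its blank end stands 40 to 56 mm out of the mouth, resting on the lip, and the knob end lies on the bay floor (3 degrees nose-up): the knob end must be lifted over the lip to come out. Sliding in it is the same: it rides on the lip until the front has passed it.
- drawer_knob (a point): Middle of the outer end of the drawer's steel knob: 18 mm across, neck 9 to 10, sticking out 32 from the middle of the drawer's front, its axis 17 above the drawer's underside. Same axes as the drawer.
- front_foot (a point): Middle of the lower front edge of the drawer (knob end). Same axes as the drawer. Fully home it lies 3 to 7 mm behind the face of the case, on the bay floor, 4 mm lower than the top of the lip.
- nut_0_mid (a point): Middle of a loose hexagon nut in the drawer, 30x34x16.
- nut_1_mid (a point): Middle of a loose larger hexagon nut in the drawer, 36x41x19.
- nut_2_mid (a point): Middle of a loose small hexagon nut in the drawer, 24x27x13.
- tape_measure: Bystander: yellow tape measure, 35x98x64, lying on the bench; origin under its middle.
- driver: Bystander: screwdriver, 222x31x29, lying on the bench; origin under its middle, x along it.
- flat_bar: Bystander: offcut of flat steel bar, 160x40x10, lying on the bench; origin under its middle, x along it.

How it is judged:
At the end, for the whole second after the job is handed in: The drawer is in the upper bay with its knob outward, its front edge 1.5 to 12 mm behind the face of the case and dropped at least 2 mm below the top of the lip, level within 2 degrees and at rest; the three nuts are in it (x of front_foot in the frame of mouth between 0.0015 and 0.012 m and z of front_foot in the frame of mouth below -0.002 m and y of front_foot in the frame of mouth between -0.006 and 0.006 m and x of drawer_knob in the frame of mouth below -0.015 m and angle between drawer_centre's own z axis and vertical below 0.035 rad and linear speed of drawer below 0.02 m/s and x of nut_0_mid in the frame of drawer_centre between -0.064 and 0.064 m and y of nut_0_mid in the frame of drawer_centre between -0.03 and 0.03 m and z of nut_0_mid in the frame of drawer_centre between -0.022 and 0.016 m and x of nut_1_mid in the frame of drawer_centre between -0.064 and 0.064 m and y of nut_1_mid in the frame of drawer_centre between -0.03 and 0.03 m and z of nut_1_mid in the frame of drawer_centre between -0.022 and 0.016 m and x of nut_2_mid in the frame of drawer_centre between -0.064 and 0.064 m and y of nut_2_mid in the frame of drawer_centre between -0.03 and 0.03 m and z of nut_2_mid in the frame of drawer_centre between -0.022 and 0.016 m); the robot touches nothing.
It fails at once if the tape measure is pushed more than 3 cm (distance of tape_measure from where it was at the start of the episode above 0.03 m).
It fails at once if the screwdriver is pushed more than 3 cm (distance of driver from where it was at the start of the episode above 0.03 m).
It fails at once if the flat bar is pushed more than 3 cm (distance of flat_bar from where it was at the start of the episode above 0.03 m).
It also fails if it takes over 72 s, if anything falls off the work surface, if the arm or the gripper's body presses on something with over 40 N, if the wrist force passes 120 N, or if a joint passes its speed limit or range.

## Robot

A 7-joint arm with a two-finger parallel gripper is mounted at the origin on a cart in front of the work surface, level with it; the furniture and walls round the work are solid. World frame = base frame: x ahead of the robot, y to its left, z up, the work surface at z = 0. Lengths are in m, angles in rad, forces in N, time in s.
With the tool pointing down it reaches from about 0.35 to 0.9 m from the base axis. Payload 7.2 kg.
Tool frame: the origin (TCP) lies midway between the tips of the shut fingers; the grasp point (between the pads) lies 19 mm behind it; z points along the fingers, y is the direction in which the jaws open and shut (so a half turn about z gives the same grasp; the last joint's range is limited). The gripper opens to 85 mm and grips with 20 to 120 N. Pads are 22 mm wide; open, the fingers measure 114 mm over their backs; the gripper's body (76 mm by 85 mm) begins 54 mm behind the grasp point. The pads swing forward as they close: fully open they stand 13 mm farther back than shut.
Start: joints at [1.27, 0.411, -0.013, 1.596, 0.006, 1.134, -0.082], TCP at [0.144, -0.608, 0.231] pointing down, gripper open.
Joint ranges: [-2.95, 2.95], [-0.29, 1.99], [-1.47, 1.44], [0.14, 2.54], [-1.03, 4.17], [0.13, 1.85], [-2.86, 2.86]. Speed limits (rad/s): [2.39, 2.39, 3.01, 3.01, 3.14, 3.14, 3.14].

## Interface

Orientations are given as a rotation vector (axis times angle).
In Python, from station import arm gives the robot as it stands.
- The arm moves only by the tool play_rows, never from a script. Its argument "moves" is a list of rows, each a list of 6 numbers: the shift along the tool's x, y, z scaled (see below), then the turn, a rotation vector about the tool's x, y, z scaled (see below). A call has 1 to 20 rows; each row is the pose to reach, as a shift and turn from the pose commanded when the call began, along the tool's axes at that moment; what a row does not reach only later rows make up. The controller multiplies each number of a shift by 0.12 m and each number of a turn by 90 degrees. A row lasts 1/8 s, in which the tool goes at most 62.5 mm and 10.7 degrees, less where a joint would pass 70% of its speed; a pose out of reach is approached as far as the arm can. A call with a number of a shift or a turn outside -1 to 1 is refused whole. A call with a gripper value outside its range is refused whole. "gripper" is the closure, from -1 (fully open) to 1 (shut), set as the call begins (left out, the last holds). The fingers move at their own pace and stop on an object; "force" is the grip in N (left out, the last holds). Time passes only in rows, so rows that repeat a pose let the fingers close. It gives the time, the measured TCP pose, the force and the opening at its end, in the units of the state.
- arm.get_state(): the state, without advancing time (a new reading comes with each control period).
- arm.camera(name): name is "side" or "top"; returns the picture (384x512x3 uint8, blue, green, red); there is no depth.
- arm.get_calibration(name): a dict with "fx", "fy", "cx", "cy" (pixels), "k1" (the pictures are not rectified: a ray, as slopes to the right and down, at radius r is drawn at 1 + k1 r^2 times it, then the intrinsics apply), "R" (3x3) and "t" (3): a world point X has camera coordinates R X + t. Camera axes: x right, y down, z forward; pixel columns grow to the right and rows downward; lengths in m; the calibration is good to about 2 mm. A picture is of the moment at which its call begins. get_calibration takes no time and is no camera call.
- arm.close_job(): hands the job in, once; it reports no verdict.
The state is a dict: "clock": time; "qpos": joint angles; "joint_velocities": joint speeds; "tau": joint torques, N m; "tcp_pos": TCP position; "tool_rot": TCP orientation; "ft_force": force on the tool from outside, world axes, zero at the start; "moment": the same for the moment, N m; "opening": finger opening in m.
Only numpy, scipy, OpenCV 4.12 (cv2) and the standard library are available. Lean on these libraries where they do the work, as an engineer would, in place of code of your own. Each camera call takes 0.05 s, during which the arm holds its last target. There are 200 camera calls.

## Working session

There is one attempt and no reset: what is moved stays moved. The work goes in short steps, Python scripts to look and compute and a tool call to move; the robot and the scene stay as the last step left them, time stands still between calls to the robot, and variables do not carry over. Pictures are saved under pics/ and viewed, about 8 in all and at most 12, crops included, and the job is handed in when it is done.

Besides the shell and the picture viewer there is one more tool, called after ">>>" as name([rows], argument=value, ...), one row to a line, values as JSON. play_rows: Moves the arm, as the interface text tells. Shifts and turns lie within -1 to 1; 1 stands for 0.12 m of shift or 90 degrees of turn. Its arguments: {"type":"object","properties":{"moves":{"type":"array","items":{"type":"array","items":{"type":"number","minimum":-1,"maximum":1}}},"gripper":{"type":"number"},"force":{"type":"number"}},"required":["moves"]}

```bash
ls; mkdir -p pics; python3 - <<'E'
from station import arm
import cv2
s=arm.get_state();print({k:(v if k in('clock','opening') else [round(float(a),3) for a in v]) for k,v in s.items()})
for n in('side','top'):
    cv2.imwrite(f'pics/{n}0.png',arm.camera(n));c=arm.get_calibration(n);print(n,c)
E
```

```text
pics
{'clock': 0.0, 'qpos': [1.27, 0.412, -0.013, 1.597, 0.006, 1.134, -0.082], 'joint_velocities': [-0.002, 0.0, 0.001, -0.0, 0.001, 0.0, 0.0], 'tau': [-0.0, -60.063, 0.682, -29.941, 0.014, 0.01, -0.0], 'tcp_pos': [0.144, -0.608, 0.23], 'tool_rot': [-3.119, -0.365, 0.0], 'ft_force': [-1.399, -0.783, 0.075], 'moment': [-0.019, -0.061, -0.043], 'opening': 0.08565148515934129}
side {'fx': 375.86601476638873, 'fy': 375.86601476638873, 'cx': 249.75317015316458, 'cy': 193.44139707394763, 'k1': 0.014825887268499904, 'R': array([[ 0.99056343, -0.13685127,  0.00747107],
       [-0.07372841, -0.57803073, -0.81267742],
       [ 0.11553445,  0.8044577 , -0.58266594]]), 't': array([-0.49245756,  0.14169001,  0.90164508])}
top {'fx': 441.5450333281859, 'fy': 441.5450333281859, 'cx': 257.41599055597914, 'cy': 193.26547879223457, 'k1': -0.04277832701126922, 'R': array([[ 0.02704749, -0.99902086,  0.03501076],
       [-0.99014516, -0.03158859, -0.13643581],
       [ 0.13740816, -0.03097549, -0.99003006]]), 't': array([0.06203335, 0.48816833, 0.94429689])}
```

View pics/side0.png

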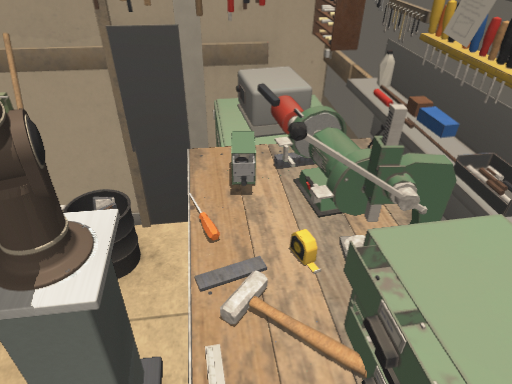

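View pics/top0.png

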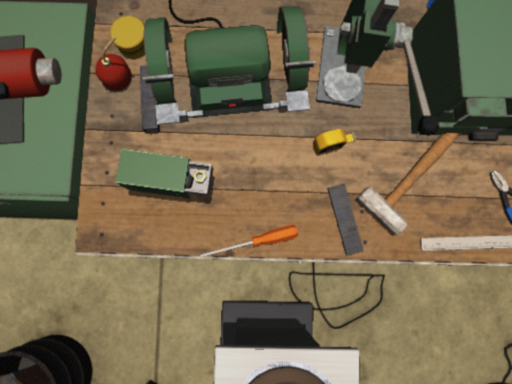

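The top view shows the case at about (118–190, 150–195). Its mouth faces right (world −y), with the blank drawer end and nuts sticking out to about (212, 180). The bystanders lie at (277, 240), (345, 218) and (333, 140).

```bash
cat > h.py <<'E'
import numpy as np,cv2
from station import arm
def proj(n,X):
    c=arm.get_calibration(n);p=np.atleast_2d(X)@np.array(c['R']).T+c['t'];s=p[:,:2]/p[:,2:]
    s=s*(1+c['k1']*(s**2).sum(1,keepdims=True));return s*[c['fx'],c['fy']]+[c['cx'],c['cy']]
def unproj(n,uv,z):
    c=arm.get_calibration(n);d=(np.atleast_2d(uv)-[c['cx'],c['cy']])/[c['fx'],c['fy']];s=d.copy()
    for _ in range(10): s=d/(1+c['k1']*(s**2).sum(1,keepdims=True))
    R=np.array(c['R']);r=np.c_[s,np.ones(len(s))]@R;o=-R.T@c['t']
    return o+r*((z-o[2])/r[:,2])[:,None]
def crop(img,u0,v0,w,h,k): return cv2.resize(img[v0:v0+h,u0:u0+w],None,fx=k,fy=k,interpolation=cv2.INTER_CUBIC)
E
python3 - <<'E'
from h import *
a=crop(cv2.imread('pics/top0.png'),108,140,115,66,6.5)
b=crop(cv2.imread('pics/side0.png'),220,125,50,70,4)
cv2.imwrite('pics/c1.png',a);cv2.imwrite('pics/c2.png',crop(cv2.imread('pics/side0.png'),215,120,60,75,8))
print(unproj('top',[[118,150],[118,186],[190,156],[187,192]],.113))
E
```

```text
[[0.55500293 0.3660367  0.113     ]
 [0.48075776 0.36072417 0.113     ]
 [0.54736594 0.21873362 0.113     ]
 [0.4729807  0.22117801 0.113     ]]
```

View pics/c1.png

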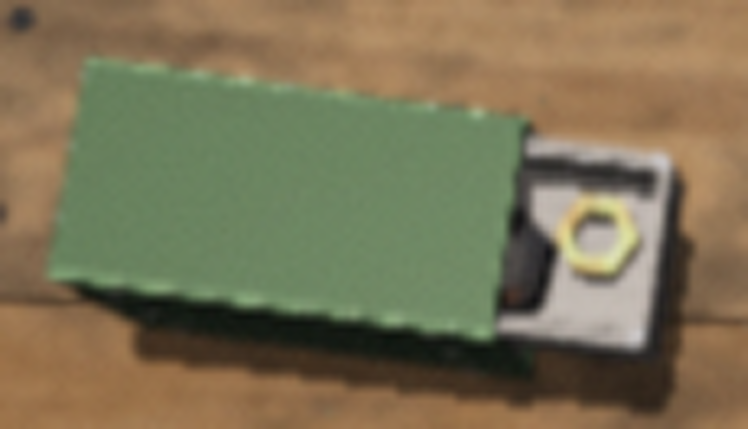

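View pics/c2.png

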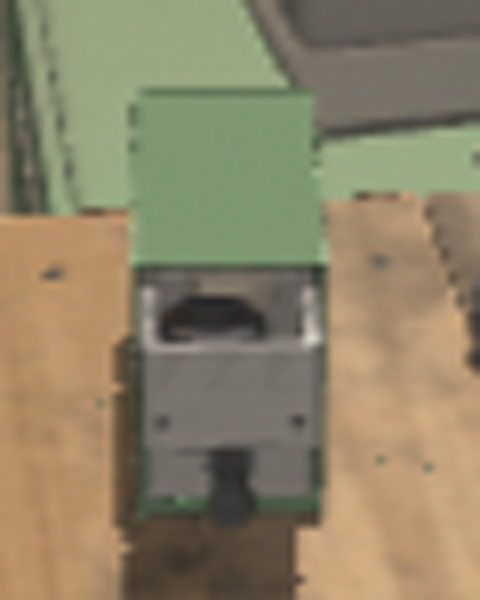

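The crops show the case top corners clearly, plus the blank drawer end. One or more nuts lie near the blank end. I'll fit the case pose to both views.

```bash
python3 - <<'E'
from h import *
from scipy.optimize import least_squares
T=lambda a:(np.array(a)+.5)/6.5-.5+[108,140]
S=lambda a:(np.array(a)+.5)/8-.5+[215,120]
# case frame: x front->back(world +y), y left = world -x
C=np.array([[.07,-.0355,.113],[.07,.0355,.113],[-.07,-.0355,.113],[-.07,.0355,.113]])
t=T([[90,60],[50,277],[527,122],[492,338]])
Cs=np.array([[-.07,.0355,.113],[-.07,-.0355,.113],[.07,.0355,.113],[.07,-.0355,.113],[-.07,.0355,0],[-.07,-.0355,0]])
s=S([[133,265],[327,265],[138,90],[312,92],[137,517],[320,520]])
def W(p,X):
    c,sn=np.cos(p[2]),np.sin(p[2]);return X@np.array([[c,-sn,0],[sn,c,0],[0,0,1]]).T+[p[0],p[1],0]
f=lambda p:np.r_[(proj('top',W(p,C))-t).ravel(),(proj('side',W(p,Cs))-s).ravel()]
r=least_squares(f,[.51,.29,1.57],loss='soft_l1');print(r.x,r.fun.reshape(-1,2).round(1))
r2=least_squares(lambda p:f(p)[:8],[.51,.29,1.57]);print('top only',r2.x,r2.fun.round(1))
p=r.x
m=W(p,np.array([[-.07,0,.064]]));print('mouth',m)
e=unproj('top',T([[672,160],[645,345]]),.107);print('drawer end',e)
c,sn=np.cos(p[2]),np.sin(p[2]);print('in mouth frame',(e-m)[:,:2]@np.array([[c,-sn],[sn,c]]))
e=unproj('top',T([[598,235]]),.09);print('nut',(e-m)[:,:2]@np.array([[c,-sn],[sn,c]]))
for n,q in dict(tape=(333,140),drv=(277,240),drv2=(205,255),drv3=(298,230),bar=(345,218)).items(): print(n,unproj('top',[q],.01).round(3))
E
```

```text
[0.51576809 0.29399417 1.46119928] [[-0.2 -0.5]
 [-0.3  0.1]
 [ 0.4 -0.5]
 [ 0.2  0.4]
 [-0.5 -0.2]
 [ 0.1 -0.4]
 [-0.5 -0.2]
 [ 0.2 -0.6]
 [-0.2  1. ]
 [ 0.3  0.4]]
top only [0.51553884 0.29399655 1.462235  ] [-0.2 -0.3 -0.3  0.2  0.3 -0.4  0.2  0.5]
mouth [[0.50811165 0.22441415 0.064     ]]
drawer end [[0.53297427 0.17576562 0.107     ]
 [0.47374199 0.18173499 0.107     ]]
in mouth frame [[-0.04563723 -0.03003452]
 [-0.04618238  0.0294953 ]]
nut [[-0.02421733 -0.00572373]]
tape [[ 0.62  -0.096  0.01 ]]
drv [[0.385 0.029 0.01 ]]
drv2 [[0.348 0.188 0.01 ]]
drv3 [[ 0.409 -0.018  0.01 ]]
bar [[ 0.439 -0.124  0.01 ]]
```

```bash
cat >> h.py <<'E'
from scipy.spatial.transform import Rotation as Ro
PSI=1.4612; M=np.array([.5081,.2244,.064]); CX=np.array([np.cos(PSI),np.sin(PSI),0]); CY=np.array([-CX[1],CX[0],0])
def mp(x,y,z): return M+x*CX+y*CY+[0,0,z]     # mouth frame -> world
def P(p,psi=PSI,tilt=0): return np.array(p,float),Ro.from_euler('z',psi)*Ro.from_matrix(np.diag([1.,-1,-1]))*Ro.from_euler('y',tilt,degrees=True)
def now():
    s=arm.get_state();return np.array(s['tcp_pos']),Ro.from_rotvec(s['tool_rot'])
def row(a,b):  # row from pose a to pose b
    return np.r_[a[1].inv().apply(b[0]-a[0])/.12,(a[1].inv()*b[1]).as_rotvec()/(np.pi/2)].round(3).tolist()
def inmouth(p):
    d=np.array(p)-M;return np.array([d@CX,d@CY,d[2]]).round(4)
E
python3 - <<'E'
from h import *
a=now();p0=a[0];p1=mp(-.029,0,.13)
prev=P(p0,.233)
print(p1)
for k in range(1,8):
    f=k/7
    b=P(p0+(p1-p0)*f,.233+(PSI-.233)*f, -3*(k==7)); print(row(prev,b)); prev=b
E
```

```text
[0.50492807 0.19557399 0.194     ]
[0.639, -0.831, 0.043, 0.0, 0.0, -0.112]
[0.774, -0.707, 0.043, 0.0, 0.0, -0.112]
[0.886, -0.561, 0.043, 0.0, 0.0, -0.112]
[0.97, -0.398, 0.043, 0.0, 0.0, -0.112]
[1.025, -0.222, 0.043, 0.0, 0.0, -0.112]
[1.048, -0.04, 0.043, 0.0, 0.0, -0.112]
[1.039, 0.143, 0.043, -0.003, -0.033, -0.112]
```

>>> play_rows([
  [0.64,-0.83,0.04,0,0,-0.112],
  [0.64,-0.83,0.04,0,0,-0.112],
  [0.64,-0.83,0.04,0,0,-0.112],
], gripper=-1)

```text
clock: 0.48
tcp_pos: [0.1983, -0.4891, 0.2262]
tool_rot: [-3.072, -0.646, -0.001]
ft_force: [0.7, -0.8, -0.5]
opening: 0.0852
```

>>> play_rows([
  [0.77,-0.71,0.04,0,0,-0.112],
  [0.77,-0.71,0.04,0,0,-0.112],
  [0.77,-0.71,0.04,0,0,-0.112],
])

```text
clock: 0.85
tcp_pos: [0.2484, -0.3754, 0.2217]
tool_rot: [-3.005, -0.913, -0.0]
ft_force: [-0.3, -0.3, -0.3]
opening: 0.0857
```

>>> play_rows([
  [0.89,-0.56,0.04,0,0,-0.112],
  [0.89,-0.56,0.04,0,0,-0.112],
  [0.89,-0.56,0.04,0,0,-0.112],
])

```text
clock: 1.23
tcp_pos: [0.3002, -0.2612, 0.217]
tool_rot: [2.914, 1.173, 0.001]
ft_force: [-0.7, -0.4, -1.4]
opening: 0.0858
```

>>> play_rows([
  [0.97,-0.4,0.04,0,0,-0.112],
  [0.97,-0.4,0.04,0,0,-0.112],
  [0.97,-0.4,0.04,0,0,-0.112],
])

```text
clock: 1.6
tcp_pos: [0.3518, -0.1466, 0.2124]
tool_rot: [2.8, 1.424, 0.002]
ft_force: [-0.0, -0.7, 0.8]
opening: 0.0856
```

>>> play_rows([
  [1,-0.22,0.04,0,0,-0.112],
  [1,-0.22,0.04,0,0,-0.112],
  [1,-0.22,0.04,0,0,-0.112],
])

```text
clock: 1.98
tcp_pos: [0.4019, -0.0342, 0.2075]
tool_rot: [-2.664, -1.664, -0.003]
ft_force: [-0.6, -1.1, -0.3]
opening: 0.0855
```

>>> play_rows([
  [1,-0.04,0.04,0,0,-0.112],
  [1,-0.04,0.04,0,0,-0.112],
  [1,-0.04,0.04,0,0,-0.112],
])

```text
clock: 2.35
tcp_pos: [0.4504, 0.0755, 0.2023]
tool_rot: [-2.508, -1.889, -0.003]
ft_force: [-0.2, 0.0, -0.2]
opening: 0.0856
```

```bash
python3 - <<'E'
from h import *
a=now();print(arm.get_state()['clock'],a[0],a[1].as_rotvec(),arm.get_state()['qpos'])
print(row(a,P(mp(-.029,0,.13),PSI,-3)))
E
```

```text
2.35 [0.45044645 0.07546362 0.2023038 ] [-2.50781469 -1.88947547 -0.00257826] [ 0.37610074  0.23074604 -0.73671173  1.98593926  0.18237466  0.98996842
 -0.72735283]
[1.087, 0.16, 0.072, -0.003, -0.035, -0.108]
```

>>> play_rows([
  [0.5,0.08,0.04,0,-0.02,-0.05],
  [0.98,0.16,0.07,-0.003,-0.035,-0.108],
  [0.98,0.16,0.07,-0.003,-0.035,-0.108],
  [0.98,0.16,0.07,-0.003,-0.035,-0.108],
])

```text
clock: 2.85
tcp_pos: [0.5004, 0.1785, 0.1932]
tool_rot: [2.318, 2.065, -0.067]
ft_force: [0.2, -0.3, -0.4]
opening: 0.0854
```

```bash
python3 - <<'E'
from h import *
a=now();print(inmouth(a[0]))
print(row(a,P(mp(-.029,0,.04),PSI,-3)),row(a,P(mp(-.029,0,-.002),PSI,-3)))
cv2.imwrite('pics/c3.png',np.hstack([crop(arm.camera('top'),130,120,110,100,4),crop(arm.camera('side'),205,100,75,100,4)]))
E
```

```text
[-0.0465  0.0027  0.1292]
[0.188, 0.023, 0.734, -0.001, 0.003, -0.004] [0.208, 0.023, 1.083, -0.001, 0.003, -0.004]
```

View pics/c3.png

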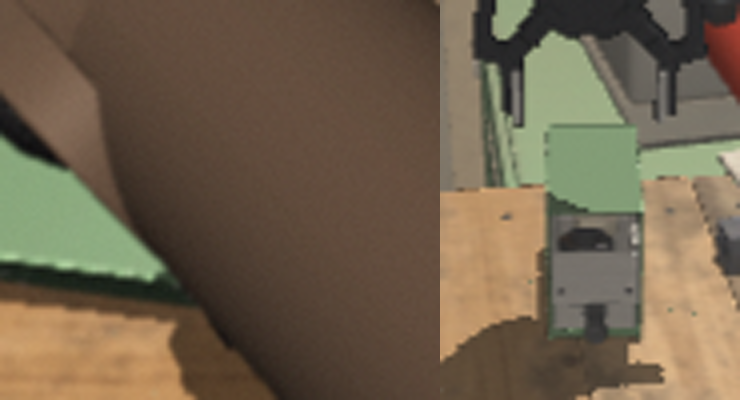

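The top view is blocked by the arm. The side view shows the open fingers straddling the drawer width evenly, so I can descend.

>>> play_rows([
  [0.19,0.023,0.3,0,0.003,-0.004],
  [0.19,0.023,0.6,0,0.003,-0.004],
  [0.2,0.023,0.85,0,0.003,-0.004],
  [0.2,0.023,1,0,0.003,-0.004],
  [0.2,0.023,1,0,0.003,-0.004],
])

```text
clock: 3.58
tcp_pos: [0.5044, 0.1964, 0.0724]
tool_rot: [2.313, 2.075, -0.061]
ft_force: [-0.2, 0.2, 0.3]
opening: 0.0855
```

>>> play_rows([
  [0,0,0.09,0,0,0],
  [0,0,0.09,0,0,0],
])

```text
clock: 3.82
tcp_pos: [0.5047, 0.1971, 0.0622]
tool_rot: [2.311, 2.077, -0.058]
ft_force: [0.6, 0.9, 0.6]
opening: 0.0854
```

>>> play_rows([
  [0,0,0,0,0,0],
  [0,0,0,0,0,0],
  [0,0,0,0,0,0],
  [0,0,0,0,0,0],
  [0,0,0,0,0,0],
  [0,0,0,0,0,0],
], gripper=1, force=50)

```text
clock: 4.58
tcp_pos: [0.5049, 0.1977, 0.0629]
tool_rot: [2.311, 2.077, -0.057]
ft_force: [-0.7, -0.7, 5.9]
opening: 0.0616
```

```bash
python3 - <<'E'
from h import *
s=arm.get_state();a=now();print(inmouth(a[0]),s['ft_force'],s['moment'],s['opening'],a[1].as_matrix().round(4))
cv2.imwrite('pics/c4.png',crop(arm.camera('side'),205,100,75,100,6))
E
```

```text
[-0.0269  0.0003 -0.0011] [-0.69854152 -0.72697237  5.92284122] [-0.06154907  0.22150729  0.01479256] 0.061555790704061406 [[ 1.061e-01  9.943e-01 -4.600e-03]
 [ 9.931e-01 -1.062e-01 -4.990e-02]
 [-5.010e-02  7.000e-04 -9.987e-01]]
```

View pics/c4.png

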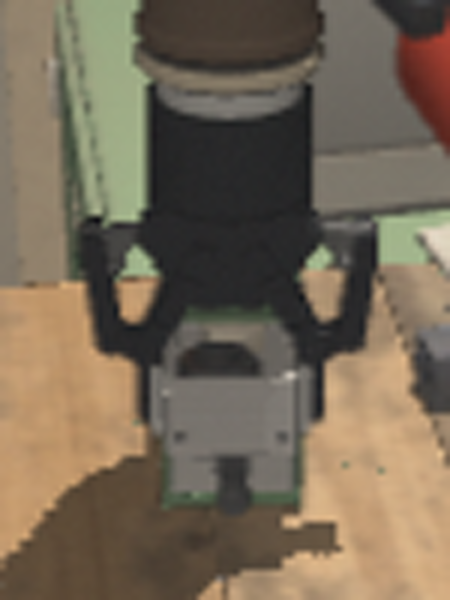

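The drawer is gripped (61.6 mm). Next I probe the side clearance to find the true bay centre in the robot's own frame.

>>> play_rows([
  [0,0.01,0,0,0,0],
  [0,0.02,0,0,0,0],
  [0,0.02,0,0,0,0],
  [0,0.02,0,0,0,0],
])

```text
clock: 5.12
tcp_pos: [0.5054, 0.1977, 0.0628]
tool_rot: [2.31, 2.079, -0.061]
ft_force: [-8.3, -1.1, 10.9]
opening: 0.0613
```

```bash
python3 -c "
from h import *
s=arm.get_state();a=now();f=np.array(s['ft_force']);print(inmouth(a[0]),(f@CX).round(1),(f@CY).round(1),f[2].round(1),s['moment'],s['opening'])"
```

```text
[-0.0269 -0.0002 -0.0012] -2.0 8.1 10.9 [-0.0371673   1.50439027  0.10699811] 0.06127400586014137
```

>>> play_rows([
  [0,-0.02,0,0,0,0],
  [0,-0.04,0,0,0,0],
  [0,-0.04,0,0,0,0],
  [0,-0.04,0,0,0,0],
])

```text
clock: 5.62
tcp_pos: [0.5045, 0.1978, 0.0629]
tool_rot: [2.312, 2.075, -0.053]
ft_force: [7.2, -0.3, 2.4]
opening: 0.0614
```

```bash
python3 -c "
from h import *
s=arm.get_state();a=now();f=np.array(s['ft_force']);print(inmouth(a[0]),(f@CX).round(1),(f@CY).round(1),f[2].round(1),s['moment'],s['opening'])"
```

```text
[-0.0268  0.0007 -0.0011] 0.5 -7.2 2.4 [ 0.02934762 -1.17397509 -0.12311432] 0.06142534059143065
```

>>> play_rows([
  [0,0.02,0,0,0,0],
  [0,0.02,-0.01,0,0.01,0],
  [0,0.02,-0.02,0,0.02,0],
  [0,0.02,-0.025,0,0.033,0],
  [0,0.02,-0.025,0,0.033,0],
  [0,0.02,-0.025,0,0.033,0],
])

```text
clock: 6.38
tcp_pos: [0.5044, 0.1971, 0.065]
tool_rot: [-2.336, -2.099, -0.0]
ft_force: [1.3, -1.0, -3.4]
opening: 0.0612
```

```bash
sed -i 's/PSI=1.4612/PSI=1.4635/' h.py; cat >> h.py <<'E'
def rep():
    s=arm.get_state();a=now();f=np.array(s['ft_force']);m=a[1].as_matrix()
    print('t',s['clock'],'mouth',inmouth(a[0]),'F',(f@CX).round(1),(f@CY).round(1),f[2].round(1),'M',np.round(s['moment'],2),'op',round(s['opening'],4),'psi',np.arctan2(m[1,0],m[0,0]).round(4),'tilt',np.degrees(np.arcsin(-m[2,0])).round(2),'roll',np.degrees(np.arcsin(m[2,1])).round(2));return a
E
python3 -c "
from h import *
a=rep()
print(row(a,P(a[0]-.12*CX,PSI,0)))"
```

```text
t 6.375 mouth [-0.0276  0.0008  0.001 ] F -0.8 -1.4 -3.4 M [-0.38 -0.26 -0.02] op 0.0612 psi 1.464 tilt -0.04 roll -0.04
[-1.0, -0.001, -0.001, -0.0, -0.0, 0.0]
```

>>> play_rows([
  [-0.08,0.004,0,0,0,0],
  [-0.18,0.004,0,0,0,0],
  [-0.3,0.004,0,0,0,0],
  [-0.42,0.004,0,0,0,0],
  [-0.5,0.004,0,0,0,0],
  [-0.5,0.004,0,0,0,0],
])

```text
clock: 7.12
tcp_pos: [0.4987, 0.1367, 0.0651]
tool_rot: [-2.338, -2.098, -0.001]
ft_force: [0.9, 0.1, -3.4]
opening: 0.0614
```

```bash
python3 -c "
from h import *
rep()"
```

```text
t 7.125 mouth [-0.0882 -0.0001  0.0011] F 0.2 -0.9 -3.4 M [-0.11 -0.01 -0.04] op 0.0614 psi 1.4627 tilt -0.06 roll -0.02
```

>>> play_rows([
  [-0.06,0,-0.005,0,0,0],
  [-0.14,0,-0.005,0,0,0],
  [-0.22,0,-0.005,0,0,0],
  [-0.3,0,-0.005,0,0,0],
  [-0.3,0,-0.005,0,0,0],
])

```text
clock: 7.75
tcp_pos: [0.4948, 0.1008, 0.0655]
tool_rot: [-2.337, -2.098, -0.0]
ft_force: [0.2, 1.0, -3.5]
opening: 0.0615
```

```bash
python3 -c "
from h import *
rep()
cv2.imwrite('pics/c5.png',crop(arm.camera('side'),195,90,90,110,5))"
```

```text
t 7.75 mouth [-0.1243  0.      0.0015] F 1.0 -0.1 -3.5 M [-0.13 -0.04 -0.02] op 0.0615 psi 1.4627 tilt -0.04 roll -0.03
```

View pics/c5.png

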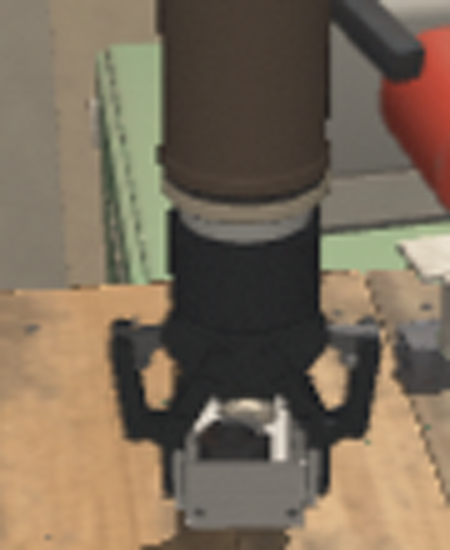

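>>> play_rows([
  [-0.08,0,-0.02,0,0,0],
  [-0.18,0,-0.05,0,0,0],
  [-0.3,0,-0.1,0,0,0],
  [-0.4,0,-0.15,0,0,0],
  [-0.45,0,-0.2,0,0,0],
  [-0.45,0,-0.2,0,0,0],
])

```text
clock: 8.55
tcp_pos: [0.4895, 0.0478, 0.0902]
tool_rot: [-2.337, -2.099, -0.003]
ft_force: [1.3, 0.6, -3.5]
opening: 0.0613
```

```bash
python3 -c "
from h import *
a=rep()
print(a[0],row(a,P([.566,.055,.085],PSI+1.5708,0)))"
```

```text
t 8.55 mouth [-0.1776 -0.0005  0.0262] F 0.7 -1.3 -3.5 M [-0.12 -0.01 -0.06] op 0.0613 psi 1.4632 tilt -0.08 roll 0.05
[0.48952789 0.04775561 0.09017421] [0.128, 0.627, 0.044, 0.001, -0.0, -1.0]
```

>>> play_rows([
  [0,0.02,0,0,0,-0.04],
  [0,0.06,0,0,0,-0.11],
  [0.02,0.12,0,0,0,-0.2],
  [0.03,0.19,0,0,0,-0.3],
  [0.05,0.26,0,0,0,-0.4],
  [0.06,0.33,0,0,0,-0.5],
  [0.08,0.4,0,0,0,-0.6],
  [0.09,0.47,0,0,0,-0.7],
  [0.11,0.53,0,0,0,-0.8],
  [0.12,0.58,0,0,0,-0.89],
  [0.12,0.61,0,0,0,-0.96],
  [0.12,0.62,0,0,0,-1],
  [0.12,0.62,0,0,0,-1],
  [0.12,0.62,0,0,0,-1],
])

```text
clock: 10.3
tcp_pos: [0.5645, 0.0551, 0.0894]
tool_rot: [-0.169, -3.137, -0.003]
ft_force: [0.0, 0.1, -3.0]
opening: 0.0616
```

```bash
python3 -c "
from h import *
a=rep()
print(a[0],arm.get_state()['qpos'],row(a,P([.566,.055,.02],PSI+1.5708,0)))"
```

```text
t 10.3 mouth [-0.1623 -0.0743  0.0254] F 0.1 -0.0 -3.0 M [-0.03 -0.18 -0.03] op 0.0616 psi 3.0341 tilt -0.02 roll 0.09
[0.56454076 0.05506264 0.08944326] [ 0.55094183  0.73167122 -1.05463912  1.82886457  0.73932472  1.0360454
  0.66026341] [-0.012, -0.0, 0.579, 0.001, -0.0, -0.0]
```

>>> play_rows([
  [0,0,0.08,0,0,0],
  [0,0,0.2,0,0,0],
  [0,0,0.35,0,0,0],
  [0,0,0.5,0,0,0],
  [0,0,0.6,0,0,0],
  [0,0,0.66,0,0,0],
  [0,0,0.7,0,0,0],
  [0,0,0.7,0,0,0],
])

```text
clock: 11.3
tcp_pos: [0.5646, 0.0549, 0.0055]
tool_rot: [-0.167, -3.137, -0.002]
ft_force: [0.2, 0.2, -2.9]
opening: 0.0615
```

>>> play_rows([
  [0,0,0.02,0,0,0],
  [0,0,0.04,0,0,0],
  [0,0,0.04,0,0,0],
])

```text
clock: 11.68
tcp_pos: [0.5646, 0.0548, 0.0007]
tool_rot: [-0.167, -3.137, -0.002]
ft_force: [0.9, 0.1, -3.9]
opening: 0.0616
```

>>> play_rows([
  [0,0,0.02,0,0,0],
  [0,0,0.03,0,0,0],
  [0,0,0.03,0,0,0],
])

```text
clock: 12.05
tcp_pos: [0.5646, 0.0548, -0.0025]
tool_rot: [-0.167, -3.137, -0.002]
ft_force: [-1.8, -0.8, 2.7]
opening: 0.0613
```

>>> play_rows([
  [0,0,-0.01,0,0,0],
  [0,0,-0.01,0,0,0],
  [0,0,-0.02,0,0,0],
  [0,0,-0.02,0,0,0],
  [0,0,-0.3,0,0,0],
  [0,0,-0.75,0,0,0],
  [0,0,-0.85,0,0,0.05],
  [0,0,-0.85,0,0,0.15],
], gripper=-1)

```text
clock: 13.05
tcp_pos: [0.5654, 0.0548, 0.1006]
tool_rot: [0.541, 3.093, 0.003]
ft_force: [-0.4, 0.6, -0.1]
opening: 0.0851
```

>>> play_rows([
  [0.05,0,0,0,0,0.1],
  [0.1,0,0,0,0,0.2],
  [0.2,0,0,0,0,0.3],
  [0.3,0,0,0,0,0.4],
  [0.4,0,0,0,0,0.5],
  [0.4,0,0,0,0,0.6],
  [0.4,0,0,0,0,0.7],
  [0.4,0,0,0,0,0.8],
  [0.4,0,0,0,0,0.9],
  [0.4,0,0,0,0,0.9],
])

```text
clock: 14.3
tcp_pos: [0.5194, 0.071, 0.0993]
tool_rot: [-2.415, -2.008, -0.001]
ft_force: [-0.3, -0.4, 0.1]
opening: 0.0853
```

```bash
python3 -c "
from h import *
a=rep()
print(a[0],arm.get_state()['qpos'],row(a,P([.4687,.0652,.1],PSI-1.5708,0)))
cv2.imwrite('pics/s6.png',crop(arm.camera('side'),180,90,120,150,4))"
```

```text
t 14.3 mouth [-0.1513 -0.0276  0.0353] F -0.5 0.3 0.1 M [ 0.01  0.05 -0.03] op 0.0853 psi 1.3873 tilt -0.06 roll 0.0
[0.51936479 0.071011   0.0993351 ] [ 0.32418992  0.5014984  -0.71229544  1.93822887  0.42764348  0.8564234
 -0.79734975] [-0.125, -0.406, -0.006, -0.0, -0.001, 0.952]
```

View pics/s6.png

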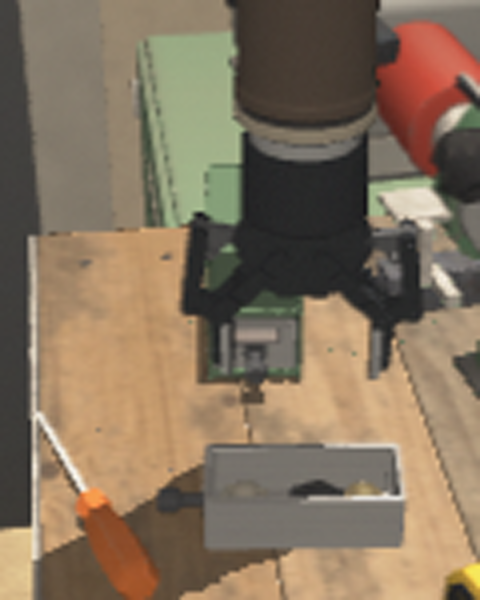

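The drawer stands upright on the bench with the nuts in it and the knob toward the robot. I'll check its position from this picture.

```bash
python3 -c "
from h import *
S=lambda a:(np.array(a)+.5)/4-.5+[180,90]
b=unproj('side',S([[205,549],[404,549]]),0);t=unproj('side',S([[205,497],[405,499],[206,445],[396,444]]),.04)
print(b,t,unproj('side',S([[159,498]]),.017))
print('expect centre',.5184,.0598,'knob end',.5184-.097*.994,.0598+.097*.107)"
```

```text
[[0.45231279 0.0361841  0.        ]
 [0.58145679 0.01949155 0.        ]] [[0.45359613 0.04044168 0.04      ]
 [0.58039328 0.02207052 0.04      ]
 [0.45962215 0.09575904 0.04      ]
 [0.58638239 0.08066984 0.04      ]] [[0.425476   0.07188792 0.017     ]]
expect centre 0.5184 0.0598 knob end 0.42198199999999997 0.07017899999999999
```

>>> play_rows([
  [-0.02,-0.05,0,0,0,0.1],
  [-0.03,-0.1,0,0,0,0.2],
  [-0.05,-0.2,0,0,0,0.3],
  [-0.07,-0.3,0,0,0,0.4],
  [-0.1,-0.4,0,0,0,0.5],
  [-0.125,-0.406,0,0,0,0.6],
  [-0.125,-0.406,0,0,0,0.7],
  [-0.125,-0.406,0,0,0,0.8],
  [-0.125,-0.406,0,0,0,0.9],
  [-0.125,-0.406,0,0,0,0.952],
  [-0.125,-0.406,0,0,0,0.952],
])

```text
clock: 15.72
tcp_pos: [0.4686, 0.0652, 0.0991]
tool_rot: [-3.136, 0.166, 0.001]
ft_force: [0.3, -0.8, -0.5]
opening: 0.0855
```

>>> play_rows([
  [0,0,0.3,0,0,0],
  [0,0,0.55,0,0,0],
  [0,0,0.72,0,0,0],
  [0,0,0.8,0,0,0],
  [0,0,0.81,0,0,0],
  [0,0,0.81,0,0,0],
])

```text
clock: 16.48
tcp_pos: [0.4692, 0.0653, 0.0025]
tool_rot: [-3.135, 0.171, -0.001]
ft_force: [-0.1, -0.0, 0.4]
opening: 0.0853
```

>>> play_rows([
  [0,0,0,0,0,0],
  [0,0,0,0,0,0],
  [0,0,0,0,0,0],
  [0,0,0,0,0,0],
  [0,0,0,0,0,0],
  [0,0,0,0,0,0],
], gripper=1, force=70)

```text
clock: 17.23
tcp_pos: [0.4692, 0.0653, 0.0029]
tool_rot: [-3.135, 0.172, -0.002]
ft_force: [-1.9, -1.0, 7.1]
opening: 0.0615
```

```bash
python3 -c "
from h import *
a=rep();print(a[0])"
```

```text
t 17.225 mouth [-0.1624  0.0216 -0.0611] F -1.2 1.8 7.1 M [ 0.03  0.32 -0.03] op 0.0615 psi -0.1094 tilt -0.06 roll -0.09
[0.46924584 0.0652769  0.0029296 ]
```

>>> play_rows([
  [0,0,-0.05,0,0,0],
  [0,0,-0.15,0,0,0],
  [0,0,-0.3,0,0,0],
  [0,0,-0.45,0,0,0],
  [0,0,-0.57,0,0,0],
  [0,0,-0.65,0,0,0],
  [0,0,-0.68,0,0,0],
  [0,0,-0.68,0,0,0],
])

```text
clock: 18.23
tcp_pos: [0.4687, 0.065, 0.0835]
tool_rot: [-3.136, 0.172, 0.0]
ft_force: [-0.7, -0.8, -4.4]
opening: 0.0608
```

```bash
python3 -c "
from h import *
a=rep();print(a[0],row(a,P(mp(-.158,.0003,.015),PSI,0)))"
```

```text
t 18.225 mouth [-0.1627  0.0221  0.0195] F -0.9 0.6 -4.4 M [0.02 0.22 0.02] op 0.0608 psi -0.1097 tilt 0.02 roll -0.08
[0.46867303 0.0649795  0.08350748] [0.182, -0.04, 0.038, -0.001, -0.0, -1.002]
```

>>> play_rows([
  [0,0,0,0,0,-0.04],
  [0.02,0,0,0,0,-0.11],
  [0.04,0,0,0,0,-0.2],
  [0.06,-0.01,0,0,0,-0.3],
  [0.08,-0.02,0,0,0,-0.4],
  [0.1,-0.02,0,0,0,-0.5],
  [0.12,-0.03,0,0,0,-0.6],
  [0.14,-0.03,0,0,0,-0.7],
  [0.16,-0.04,0,0,0,-0.8],
  [0.18,-0.04,0,0,0,-0.89],
  [0.182,-0.04,0,0,0,-0.96],
  [0.182,-0.04,0.03,0,0,-1],
  [0.182,-0.04,0.03,0,0,-1],
  [0.182,-0.04,0.03,0,0,-1],
])

```text
clock: 19.98
tcp_pos: [0.4908, 0.0674, 0.0797]
tool_rot: [-2.34, -2.094, -0.001]
ft_force: [-0.4, -0.2, -3.5]
opening: 0.0609
```

```bash
python3 -c "
from h import *
a=rep();print(a[0],row(a,P(mp(-.140,.0003,.005),PSI,0)),row(a,P(mp(-.10,.0003,.005),PSI,0)))
cv2.imwrite('pics/s7.png',crop(arm.camera('side'),195,90,80,110,5))"
```

```text
t 19.975 mouth [-0.1579  0.0004  0.0157] F -0.3 0.4 -3.5 M [-0.13  0.02 -0.03] op 0.0609 psi 1.4598 tilt -0.08 roll -0.05
[0.49082194 0.06742916 0.07969735] [0.149, 0.0, 0.089, -0.001, -0.001, -0.002] [0.483, -0.001, 0.09, -0.001, -0.001, -0.002]
```

View pics/s7.png

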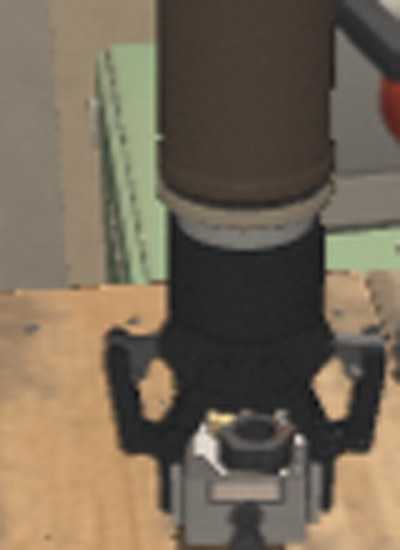

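>>> play_rows([
  [0.05,0,0.05,0,0,-0.0024],
  [0.15,0,0.079,0,0,-0.0024],
  [0.22,0,0.079,0,0,-0.0024],
  [0.28,0,0.079,0,0,-0.0024],
  [0.33,0,0.079,0,0,-0.0024],
  [0.38,0,0.079,0,0,-0.0024],
  [0.43,0,0.079,0,0,-0.0024],
  [0.43,0,0.079,0,0,-0.0024],
])

```text
clock: 21.02
tcp_pos: [0.4967, 0.1193, 0.0706]
tool_rot: [-2.334, -2.101, -0.002]
ft_force: [-0.2, -0.0, -3.5]
opening: 0.0613
```

```bash
python3 -c "
from h import *
a=rep()"
```

```text
t 21.025 mouth [-1.057e-01  1.000e-04  6.600e-03] F -0.1 0.2 -3.5 M [-0.22  0.07  0.06] op 0.0613 psi 1.4656 tilt -0.1 roll -0.01
```

>>> play_rows([
  [0.06,0,0,0,0,0],
  [0.13,0,0,0,0,0],
  [0.2,0,0,0,0,0],
  [0.27,0,0,0,0,0],
  [0.34,0,0,0,0,0],
  [0.34,0,0,0,0,0],
])

```text
clock: 21.78
tcp_pos: [0.501, 0.1604, 0.0707]
tool_rot: [-2.334, -2.101, -0.002]
ft_force: [-0.0, -0.2, -3.7]
opening: 0.0613
```

```bash
python3 -c "
from h import *
a=rep()"
```

```text
t 21.775 mouth [-0.0644  0.0002  0.0067] F -0.2 -0.0 -3.7 M [-0.17 -0.02 -0.07] op 0.0613 psi 1.4661 tilt -0.12 roll -0.0
```

>>> play_rows([
  [0.07,0,0,0,0,0],
  [0.15,0,0,0,0,0],
  [0.23,0,0,0,0,0],
  [0.31,0,0,0,0,0],
  [0.38,0,0,0,0,0],
  [0.38,0,0,0,-0.01,0],
  [0.38,0,0,0,-0.02,0],
  [0.38,0,0,0,-0.03,0],
  [0.38,0,0.01,0,-0.03,0],
  [0.38,0,0.01,0,-0.03,0],
])

```text
clock: 23.02
tcp_pos: [0.5057, 0.2045, 0.0693]
tool_rot: [2.313, 2.08, -0.054]
ft_force: [-0.2, -0.4, -3.3]
opening: 0.0611
```

```bash
python3 -c "
from h import *
a=rep()"
```

```text
t 23.025 mouth [-0.02    0.0003  0.0053] F -0.4 0.1 -3.3 M [-0.11  0.01 -0.01] op 0.0611 psi 1.465 tilt 2.63 roll -0.03
```

>>> play_rows([
  [0,0,0.01,0,0,0],
  [0,0,0.02,0,0,0],
  [0,0,0.02,0,0,0],
])

```text
clock: 23.4
tcp_pos: [0.5058, 0.2043, 0.068]
tool_rot: [2.313, 2.079, -0.053]
ft_force: [-3.2, -2.6, 6.9]
opening: 0.0611
```

>>> play_rows([
  [0,0,0.01,0,0,0],
  [0,0,0.015,0,0,0],
  [0,0,0.015,0,0,0],
])

```text
clock: 23.78
tcp_pos: [0.5059, 0.2043, 0.0678]
tool_rot: [2.312, 2.078, -0.053]
ft_force: [-9.2, -5.9, 25.2]
opening: 0.0614
```

>>> play_rows([
  [0,0,-0.01,0,0,0],
  [0,0,-0.015,0,0,0],
  [0,0,-0.015,0,0,0],
])

```text
clock: 24.15
tcp_pos: [0.5059, 0.2044, 0.0679]
tool_rot: [2.313, 2.079, -0.053]
ft_force: [-3.3, -3.3, 8.5]
opening: 0.061
```

>>> play_rows([
  [0,0,0,0,0,0],
  [0,0,0,0,0,0],
  [0,0,0,0,0,0],
  [0,0,0,0,0,0],
  [0,0,-0.2,0,0,0],
  [0,0,-0.5,0,0,0],
  [-0.05,0,-0.62,0,0.03,0],
  [-0.3,0,-0.62,0,0.03,0],
  [-0.62,0,-0.62,0,0.03,0],
  [-0.62,0,-0.62,0,0.03,0],
], gripper=-1)

```text
clock: 25.4
tcp_pos: [0.4984, 0.1306, 0.1446]
tool_rot: [2.34, 2.095, -0.001]
ft_force: [0.0, 0.4, 0.0]
opening: 0.0852
```

>>> play_rows([
  [0,0,0,0,0,0],
  [0,0,0,0,0,0],
  [0,0,0,0,0,0],
  [0,0,0,0,0,0],
  [0,0,0,0,0,0],
  [0,0,0,0,0,0],
], gripper=1, force=30)

```text
clock: 26.15
tcp_pos: [0.4982, 0.1341, 0.1448]
tool_rot: [-2.335, -2.1, -0.001]
ft_force: [-0.4, 0.2, 0.9]
opening: -0.0002
```

```bash
python3 -c "
from h import *
a=rep();print(row(a,P(mp(-.1,0.0003,.004),PSI,0)))
cv2.imwrite('pics/s8.png',crop(arm.camera('side'),195,90,90,120,5))"
```

```text
t 26.15 mouth [-0.0908  0.0001  0.0808] F 0.1 0.4 0.9 M [-0.01  0.01 -0.01] op -0.0002 psi 1.4651 tilt -0.08 roll -0.02
[-0.077, -0.001, 0.64, -0.0, -0.001, 0.001]
```

View pics/s8.png

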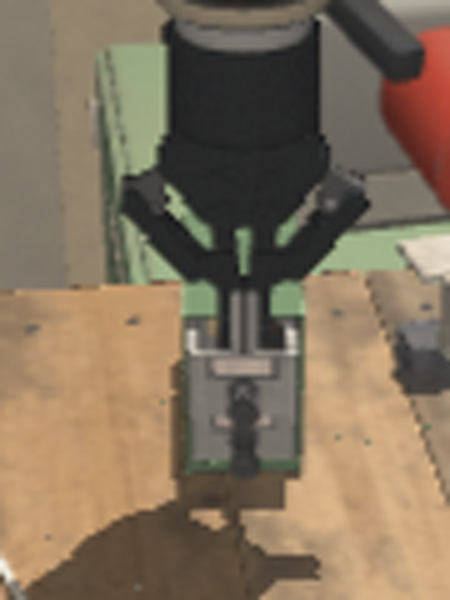

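The upper drawer sits straight in its bay with the knob outward and the front still out. I'll drop the shut fingers in front of the knob and push it home.

>>> play_rows([
  [-0.08,0,0.1,0,0,0],
  [-0.08,0,0.3,0,0,0],
  [-0.08,0,0.5,0,0,0],
  [-0.08,0,0.64,0,0,0],
  [-0.08,0,0.64,0,0,0],
])

```text
clock: 26.82
tcp_pos: [0.4962, 0.1241, 0.0666]
tool_rot: [-2.334, -2.099, 0.002]
ft_force: [0.4, -0.0, 0.5]
opening: -0.0001
```

>>> play_rows([
  [0.05,0,0,0,0,0],
  [0.1,0,0,0,0,0],
  [0.15,0,0,0,0,0],
  [0.2,0,0,0,0,0],
  [0.25,0,0,0,0,0],
  [0.3,0,0,0,0,0],
  [0.3,0,0,0,0,0],
])

```text
clock: 27.7
tcp_pos: [0.501, 0.1612, 0.068]
tool_rot: [-2.334, -2.101, -0.002]
ft_force: [0.4, -0.4, 0.3]
opening: 0.0002
```

```bash
python3 -c "
from h import *
a=rep()"
```

```text
t 27.7 mouth [-0.0635  0.0002  0.004 ] F -0.4 -0.4 0.3 M [-0.05  0.02 -0.  ] op 0.0002 psi 1.4658 tilt -0.12 roll -0.01
```

>>> play_rows([
  [0.03,0,0,0,0,0],
  [0.07,0,0,0,0,0],
  [0.11,0,0,0,0,0],
  [0.15,0,0,0,0,0],
  [0.17,0,0,0,0,0],
])

```text
clock: 28.32
tcp_pos: [0.5032, 0.1811, 0.0681]
tool_rot: [-2.334, -2.1, -0.001]
ft_force: [0.0, -1.2, -1.1]
opening: 0.0001
```

```bash
python3 -c "
from h import *
a=rep()
cv2.imwrite('pics/s9.png',crop(arm.camera('side'),195,90,90,120,5))"
```

```text
t 28.325 mouth [-0.0435  0.0003  0.0041] F -1.2 -0.1 -1.1 M [-0.32  0.06  0.01] op 0.0001 psi 1.4654 tilt -0.09 roll -0.02
```

View pics/s9.png

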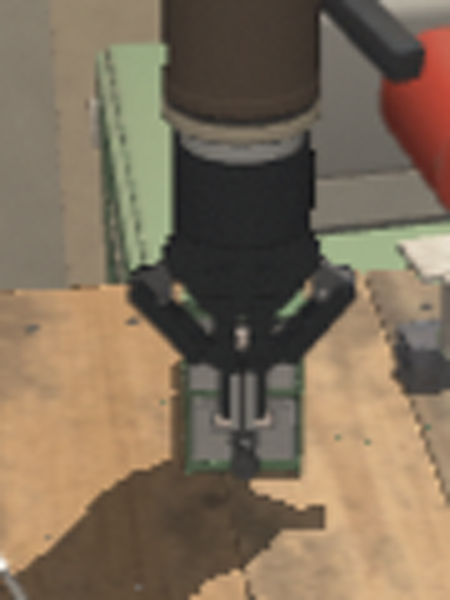

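The fingers are on the knob and the drawer front is almost flush. I'll finish with fine steps and watch the force.

>>> play_rows([
  [0.01,0,0,0,0,0],
  [0.02,0,0,0,0,0],
  [0.03,0,0,0,0,0],
  [0.04,0,0,0,0,0],
  [0.04,0,0,0,0,0],
])

```text
clock: 29.0
tcp_pos: [0.5037, 0.1857, 0.0681]
tool_rot: [-2.335, -2.1, -0.002]
ft_force: [0.0, -0.9, -1.0]
opening: 0.0001
```

>>> play_rows([
  [0.01,0,0,0,0,0],
  [0.02,0,0,0,0,0],
  [0.02,0,0,0,0,0],
])

```text
clock: 29.38
tcp_pos: [0.504, 0.1881, 0.0681]
tool_rot: [-2.335, -2.1, -0.002]
ft_force: [0.3, -1.9, -1.2]
opening: -0.0001
```

```bash
python3 -c "
from h import *
a=rep()"
```

```text
t 29.375 mouth [-0.0366  0.0002  0.0041] F -1.9 -0.5 -1.2 M [-0.26  0.02 -0.  ] op -0.0001 psi 1.4651 tilt -0.1 roll -0.01
```

>>> play_rows([
  [0.01,0,0,0,0,0],
  [0.02,0,0,0,0,0],
  [0.02,0,0,0,0,0],
])

```text
clock: 29.75
tcp_pos: [0.5042, 0.1894, 0.0681]
tool_rot: [-2.336, -2.1, 0.001]
ft_force: [-0.8, -5.0, 2.7]
opening: 0.0002
```

>>> play_rows([
  [0.01,0,0,0,0,0],
  [0.02,0,0,0,0,0],
  [0.02,0,0,0,0,0],
])

```text
clock: 30.12
tcp_pos: [0.5042, 0.1895, 0.0681]
tool_rot: [2.336, 2.098, -0.006]
ft_force: [-2.9, -11.7, 8.4]
opening: 0.0
```

```bash
python3 -c "
from h import *
a=rep()
cv2.imwrite('pics/s10.png',crop(arm.camera('side'),220,135,50,60,10))"
```

```text
t 30.125 mouth [-0.0351  0.0002  0.0041] F -11.9 1.6 8.4 M [-2.39  0.61  0.05] op 0.0 psi 1.4632 tilt 0.22 roll -0.06
```

View pics/s10.png

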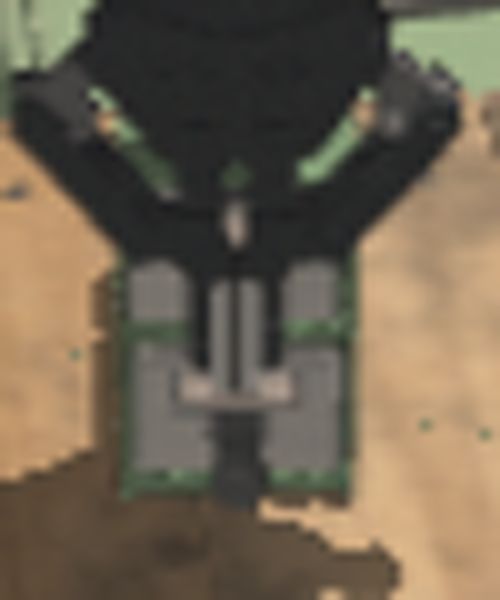

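The force rise at TCP x = −35 mm matches the back stop. I've used up the viewer allowance, so I'll check the drop by touching the knob's top with the fingertips and by camera numbers.

>>> play_rows([
  [-0.04,0,0,0,0,0],
  [-0.1,0,0,0,0,0],
  [-0.2,0,0,0,0,0],
  [-0.2,0,-0.2,0,0,0],
  [-0.2,0,-0.4,0,0,0],
  [-0.05,0,-0.4,0,0,0],
  [0.12,0,-0.4,0,0,0],
  [0.12,0,-0.4,0,0,0],
])

```text
clock: 31.18
tcp_pos: [0.5054, 0.209, 0.1155]
tool_rot: [-2.331, -2.103, -0.002]
ft_force: [-0.2, 0.5, 0.0]
opening: -0.0001
```

```bash
python3 -c "
from h import *
a=rep();print(row(a,P(mp(-.02,0.0003,.027),PSI,0)))
im=arm.camera('side');cv2.imwrite('pics/z1.png',im)
for x,z,n in((7,-4,'home'),(7,0,'lip'),(0,0,'on')):
    print(n,proj('side',mp((x-32)/1e3,0,(z+17)/1e3)),proj('side',mp((x)/1e3,0,(z+40)/1e3)))
print('lower',proj('side',mp(-.028,0,-.04)))
g=cv2.cvtColor(im,6);print(g[148:192,236:252])"
```

```text
t 31.175 mouth [-0.0156  0.0011  0.0515] F 0.4 0.3 0.0 M [ 0.04 -0.01 -0.02] op -0.0001 psi 1.4679 tilt -0.15 roll -0.05
[-0.037, 0.006, 0.204, -0.001, -0.002, 0.003]
home [[243.27563053 167.76002303]] [[243.07793806 155.15842368]]
lip [[243.27198826 166.5656827 ]] [[243.073891   153.95057406]]
on [[243.31141744 167.85855971]] [[243.11184487 155.16231536]]
lower [[243.33870455 183.68059429]]
[[ 72  72  51  40  71 110  80  73 112  80  47  60 131 145 145 145]
 [ 72  72  51  40  72 112  80  74 112  83  50  62 131 146 145 145]
 [ 72  71  50  38  68 110  80  74 112  87  50  60 128 145 145 144]
 [ 72  71  50  39  72 112  91  77 112  80  47  47  66 128 142 141]
 [ 73  69  48  41  72 111  91  79 112  81  46  47  64  67  68  68]
 [ 87  87  61  43  73 111  91  78 111  81  45  56  67  69  67  81]
 [102 102  73  48  75 112  91  78 111  84  56  51  48  45  44  63]
 [104 105 106  96 109 118  92  81 113 104  95  94  90  87  89 100]
 [ 93 104 125 128 123 113 101 115 124 131 133 132 108  85 105 112]
 [ 95 113 142 148 147 149 151 151 150 151 150 148 125  86 105 113]
 [ 94 115 141 147 145 146 147 147 1
[... 1543 characters left out ...]
  54  72 106 113 114 113 115]
 [ 78 119 104  96  88  64  61  63  61  55  54  83  89  89  88 115]
 [ 84  84  83  84  74  61  57  58  58  56  54  77  83  83  85  91]
 [ 68  67  65  58  66  62  59  60  58  58  62  75  77  77  80  86]
 [ 76  73  71  67  77  69  64  61  64  68  79  83  83  84  84 154]
 [ 75  73  70  70  76  75  72  73  76  81  84  85  85  83  84  83]
 [ 73  71  72  73  68  74  73  74  76  79  80  83  85  85  85  86]
 [ 67  66  70  72  64  70  73  74  77  78  79  80  84  86  85  86]
 [ 60  57  59  64  61  68  72  73  75  80  82  81  83  84  84  86]
 [ 60  57  58  63  65  74  72  71  75  77  79  81  83  89  92  94]
 [ 65  61  66  71  72  72  70  68  70  73  79  81  88 153 171 174]]
```

Camera numbers: the upper and lower knobs and labels are 16.0 px apart. I expect 15.9 px if the front has dropped home and 17.1 px if it is still on the lip, so it has dropped. I'll retreat, then do a last check and hand in.

>>> play_rows([
  [0,0,-0.2,0,0,0],
  [-0.3,0,-0.5,0,0,0],
  [-0.9,0,-0.9,0,0,0],
  [-0.9,0,-0.9,0,0,0],
  [-0.9,0,-0.9,0,0,0],
  [-0.9,0,-0.9,0,0,0],
])

```text
clock: 31.98
tcp_pos: [0.4942, 0.0996, 0.2232]
tool_rot: [-2.334, -2.1, -0.0]
ft_force: [-0.2, -0.3, -1.0]
opening: 0.0004
```

```bash
python3 -c "
from h import *
rep()
im=arm.camera('side');a=cv2.imread('pics/side0.png');cv2.imwrite('pics/z2.png',im)
f=lambda i:cv2.cvtColor(i,6).astype(np.float32)
for n,(u,v,w,h) in dict(driver=(188,190,34,54),bar=(192,254,78,38),tape=(288,226,34,48)).items():
    t=a[v+4:v+h-4,u+4:u+w-4];r=cv2.matchTemplate(im[v-8:v+h+8,u-8 if u>8 else 0:u+w+8],t,cv2.TM_CCOEFF_NORMED);_,m,_,l=cv2.minMaxLoc(r);print(n,m,np.array(l)-12)
g=f(im);b=g[150:190,238:246]
up=b[5:24].mean(1);print(b.mean(1).round(0))
arm.close_job()"
```

```text
t 31.975 mouth [-0.1256  0.0005  0.1592] F -0.3 0.1 -1.0 M [ 0.04  0.03 -0.03] op 0.0004 psi 1.4651 tilt -0.08 roll -0.07
driver 0.46018096804618835 [0 0]
bar 0.9995713829994202 [0 0]
tape 0.9991502165794373 [0 0]
[145. 145. 142.  73.  54.  95. 130. 148. 145. 104.  69.  75.  81.  85.
  99.  99.  89.  75.  66.  75.  98. 106. 129. 147. 144. 104.  74.  79.
  86.  82.  85. 100.  95.  68.  61.  70.  96.  94.  75.  73.]
the job is handed in; nothing more can be done
```

I handed the job in at about 32 s, and the last checks say the upper drawer is home the right way round.

**What I did:** I gripped the upper drawer by its sides and levelled it to clear the lip. I drew it out, turned it a quarter and set it on the bench. There I regripped it near the knob end, turned it another quarter and slid it in. I finished by pushing on the knob with shut fingers, and the arm then withdrew clear.

**Last checks:**
- **Pushed home:** the force rose to about 12 N at a TCP position of −35 mm. That matches the back stop, with the front about 7 mm behind the case face.
- **Dropped behind the lip:** the upper knob and label sit 16.0 px above the lower drawer's. I expected 15.9 px if dropped and 17.1 px if still on the lip.
- **Bystanders:** the bar and tape measure matched the first picture with no shift. The screwdriver also showed no shift, but the match was poor (0.46), probably from the arm's shadow. I did not work near it.

**Not confirmed:** I did not see the nuts after the push. They were in the drawer when I last looked, just before sliding it in. I had used all 12 pictures, so the final checks were numbers only. I also planned to feel the top of the knob for the drop, but left it out once the camera numbers were clear.

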